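# Spin the sowing disc and brake it on its mark

## Task

Flick the teal sowing disc with a fingertip so that it spins freely anticlockwise (seen from above) and its orange mark runs past the black pointer at least once with nothing touching the disc; then, on a later pass, brake it gently with a fingertip so that its very first stop is with the pointer at the orange mark, and take the finger away. Do not let it die down and stop anywhere else, do not pinch or squeeze it, and leave all the other things on the table where they are.

Things in the scene. Friction and masses are not known exactly. Their poses are not given: they have to be found in the camera images.
- stand: Grey fixed stand of the sowing disc, foot 150 mm across. Origin on the table under the disc's axis, z up; its x axis points level from the axis to the black pointer, a 24 mm wide post 139 to 151 mm from the axis, 60 mm high, with a nose reaching in to 130 mm from the axis and up to 63 mm. Nothing else of the stand reaches beyond the disc's rim above 8 mm.
- spindle: Steel spindle that carries the disc, on a spring: a press on the disc moves both straight down, about 1.8 N per mm, to a hard stop 6 mm down; released, they rise again. Unpressed its origin is on the axis 44 mm above the table.
- disc (a joint): Angle of the teal disc, rad, growing anticlockwise from above without limit (counts turns). 0, 6.283, 12.566 ...: the orange mark is exactly at the pointer. It starts at rest between 0.6 and 3.6, so the mark first runs by at 6.28. Nearly free bearing: speed falls to 37 percent in 5 to 10 s, faster when slow; flick it to about 3.5 to 6 rad/s. A light finger press stops it at once.
- hub (a point): Centre of the disc's top face on its axis, 66 mm above the table. The disc is teal plastic, 250 mm across, 8 mm thick, 0.26 to 0.47 kg. Hub cap: aluminium, 40 mm across, 12 mm high. 18 flat pale pockets lie 50 mm from the axis. Three studs stand on it (see stud0); the top's outer band, 81 to 125 mm from the axis, is flat and free all round: brake there.
- mark (a point): Centre of the orange mark, on the disc's top face, 110.5 mm from the axis, turning with the disc. The mark is a flat orange patch 34 mm wide along the rim and 26 mm deep, reaching to the rim, midway between stud0 and stud2.
- pointer (a point): Tip of the black pointer's nose, 130 mm from the axis, 63 mm above the table, just outside the rim of the disc. Fixed to the stand.
- stud0 (a point): Centre of the top of a dark steel stud fixed upright on the disc, 12 mm across, 32 mm tall above the disc's top face, 75 mm from the axis, 60 degrees anticlockwise of the mark. Push it sideways to flick the disc round.
- stud1 (a point): Same kind of stud, 180 degrees from the mark.
- stud2 (a point): Same kind of stud, 60 degrees clockwise of the mark.
- sprout_box: Bystander: loose clear box of soil 130 x 100 x 45 mm with green seedlings to about 85 mm; origin under its centre. Leave alone.
- sprayer: Bystander: loose yellow spray bottle 88 mm across, with a black head, 177 mm tall; origin under its centre. Leave alone.
- seed_jar: Bystander: loose amber jar with green cap, 48 mm across, 70 mm tall; origin under its centre. Leave alone.
- plug_pot: Bystander: loose terracotta pot 64 mm across, 55 mm tall; origin under its centre. Leave alone.
- spatula: Bystander: loose spatula with blue handle, 170 mm long, lying flat; origin under it. Leave alone.
- dish: Bystander: loose clear round dish 90 mm across, 16 mm tall; origin under its centre. Leave alone.
- brush: Bystander: loose brush with pale wooden handle, 160 mm long, lying flat; origin under it. Leave alone.

How it is judged:
By the outcome, as a careful person would: the job done as asked, in the order asked, and still so for the second after the job is handed in, with the robot touching nothing.
It also fails if it takes over 51 s, if anything falls off the work surface, if the arm or the gripper's body presses on something with over 40 N, if the wrist force passes 120 N, or if a joint passes its speed limit or range.

## Robot

A 6-joint arm with a two-finger parallel gripper is mounted at the origin on the work surface. World frame = base frame: x ahead of the robot, y to its left, z up, the work surface at z = 0. Lengths are in m, angles in degrees, forces in N, time in s.
With the tool pointing down it reaches from about 0.4 to 0.825 m from the base axis. Payload 7 kg.
Tool frame: the origin (TCP) lies between the finger pads; the fingertips stand 19 mm ahead of it and the grasp point (between the pads) is the TCP; y points along the fingers, x is the direction in which the jaws open and shut, and the axes are right-handed (so a half turn about y gives the same grasp; the last joint's range is limited). The gripper opens to 88 mm and grips with 3 to 60 N. Pads are 19 mm wide; open, the fingers measure 130 mm over their backs; the gripper's body (78 mm by 193 mm) begins 47 mm behind the grasp point.
Start: joints at [85.949, 20.546, 0.682, 0, -70.136, -16.507], TCP at [0.237, 0.632, 0.246] pointing down, gripper open.
Joint ranges: [-176.03, 176.03], [-82.01, 121.73], [-58.28, 71.71], [-173.87, 95.51], [-174.79, -0.11], [-173.66, 173.66]. Speed limits (degrees/s): [136.94, 136.94, 172.46, 180, 180, 180].

## Interface

Orientations are given as [roll, pitch, yaw] about the fixed x, y, z axes, in that order (R = Rz(yaw) Ry(pitch) Rx(roll)).
In Python, from plant import r gives the robot as it stands. The module is installed in compiled form; this text tells all that it offers.
- The arm moves only by the tool jog_arm, never from a script. Its argument "steps" is a list of rows, each a list of 5 numbers: the closure, from 0 (fully open) to 1 (shut), then the shift along the tool's x, y, z in m, then the turn about the tool's y in degrees. In form: [[jaw, x, y, z, turn], ...]. A call has 1 to 12 rows; each row shifts and turns the commanded pose from where the row before left it, along the tool's axes as they then stand; what a row does not reach is not made up. A row lasts 1/12 s, in which the tool goes at most 41.7 mm and 7.16 degrees, less where a joint would pass 70% of its speed; a pose out of reach is approached as far as the arm can. A call with a gripper value outside its range is refused whole. The fingers move at their own pace and stop on an object; "squeeze" is the grip in N (left out, the last holds). Time passes only in rows, so rows that do not move let the fingers close. It gives the time, the measured TCP pose, the force and the opening at its end, in the units of the state.
- r.get_state(): the state, without advancing time (a new reading comes with each control period).
- r.capture(name): name is "scene" or "top" or "wrist"; returns a dict with "image" (400x640x3 uint8, red, green, blue), "vfov" (degrees; the focal length in pixels is half the picture's height over the tangent of half this angle, whatever the lens; pixels are square), "cx", "cy" (the principal point, pixels), "R" (3x3) and "t" (3): a world point X has camera coordinates R X + t; the wrist camera has in their place "tool_from_camera" (4x4, takes a point from camera to tool coordinates, whose origin is the TCP and whose axes are the tool frame's). Camera axes: x right, y down, z forward; pixel columns grow to the right and rows downward; lengths in m; the calibration is good to about 2 mm. A picture is of the moment at which its call begins: read the wrist's pose just before it. There is no depth.
- r.close_job(): hands the job in, once; it reports no verdict.
The state is a dict: "time_s": time; "joints": joint angles; "qd": joint speeds; "joint_torque": joint torques, N m; "tcp_pos": TCP position; "eef_rot": TCP orientation; "contact_force": force on the tool from outside, world axes, zero at the start; "moment": the same for the moment, N m; "gripper_width": finger opening in m.
Only numpy, scipy, OpenCV 4.12 (cv2) and the standard library are available. Lean on these libraries where they do the work, as an engineer would, in place of code of your own. Each camera call takes 0.05 s, during which the arm holds its last target.

## Working session

There is one attempt and no reset: what is moved stays moved. The work goes in short steps, Python scripts to look and compute and a tool call to move; the robot and the scene stay as the last step left them, time stands still between calls to the robot, and variables do not carry over. Pictures are saved under pics/ and viewed, and the job is handed in when it is done.

Besides the shell and the picture viewer there is one more tool, called by a JSON object that holds its "name" and its "arguments", one argument or row to a line. jog_arm: Moves the arm, as the interface text tells. Its arguments: {"type":"object","properties":{"steps":{"type":"array","items":{"type":"array","items":{"type":"number"}}},"squeeze":{"type":"number"}},"required":["steps"]}

```bash
ls; mkdir -p pics; cat > h.py <<'E'
import numpy as np, cv2
from plant import r
def snap(cam,name):
    c=r.capture(cam); cv2.imwrite('pics/'+name+'.png',c['image'][:,:,::-1]); return c
def f(c): return 200/np.tan(np.radians(c['vfov'])/2)
def ray(c,uv,z):
    d=np.array([(uv[0]-c['cx'])/f(c),(uv[1]-c['cy'])/f(c),1.]); R=np.array(c['R']);t=np.array(c['t'])
    o=-R.T@t; d=R.T@d; return o+d*(z-o[2])/d[2]
def proj(c,X):
    p=np.array(c['R'])@np.array(X)+np.array(c['t']); return p[:2]/p[2]*f(c)+[c['cx'],c['cy']]
E
python3 - <<'E'
from h import *
s=r.get_state(); print(s)
for n in ['scene','top','wrist']:
    c=snap(n,n+'0'); print({k:v for k,v in c.items() if k!='image'})
print(r.get_state()['time_s'])
E
```

```text
pics
{'time_s': 0.0, 'joints': array([ 8.59488384e+01,  2.05904768e+01,  6.32124685e-01, -1.97581575e-02,
       -7.01353557e+01, -1.65062443e+01]), 'qd': array([-0.03332348,  0.05743161, -0.01189607, -0.10782835, -0.06405488,
       -0.06285026]), 'joint_torque': array([-7.25881928e-04, -5.82723427e+01,  2.93059802e+01,  6.99738532e+00,
        6.89040593e-03, -1.66713940e-04]), 'tcp_pos': array([0.23689364, 0.63156336, 0.24462209]), 'eef_rot': array([-8.99911816e+01, -9.51236312e-02, -1.10564142e+02]), 'contact_force': array([-0.56489478, -0.18502802,  0.11299582]), 'moment': array([-0.00629992,  0.03787167, -0.05561843]), 'gripper_width': 0.08794493209510694}
{'vfov': 50.71836076534585, 'cx': 326.8193374605426, 'cy': 197.76596628952848, 'R': array([[ 0.01099384,  0.9997191 , -0.02099655],
       [ 0.69634   , -0.02272376, -0.71735224],
       [-0.71762785, -0.00673428, -0.69639422]]), 't': array([-0.01002313, -0.34109114,  1.60137925])}
{'vfov': 55.34848837682941, 'cx': 319.5909713169634, 'cy': 195.89479864151843, 'R': array([[ 0.01011272, -0.99993903, -0.00443573],
       [-0.98133694, -0.00907252, -0.19208201],
       [ 0.19203005,  0.00629542, -0.98136885]]), 't': array([-0.00263643,  0.57280816,  1.27987356])}
{'vfov': 66.66570545266501, 'cx': 313.0502275767342, 'cy': 192.82680150687952, 'tool_from_camera': array([[ 9.99999892e-01,  4.53393197e-04,  1.03899621e-04,
         4.16319696e-04],
       [ 2.58707633e-05, -2.77237640e-01,  9.60801379e-01,
        -1.39805675e-01],
       [ 4.64425695e-04, -9.60801273e-01, -2.77237621e-01,
         7.47214230e-02],
       [ 0.00000000e+00,  0.00000000e+00,  0.00000000e+00,
         1.00000000e+00]])}
0.15
```

View pics/scene0.png

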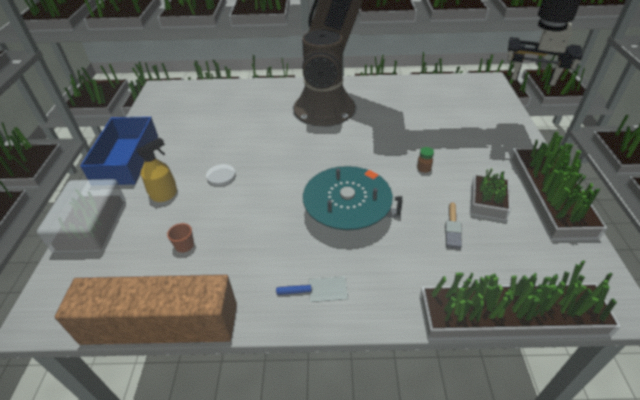

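View pics/top0.png

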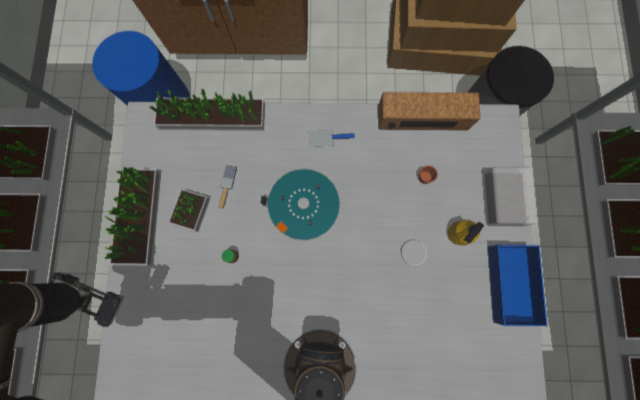

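View pics/wrist0.png

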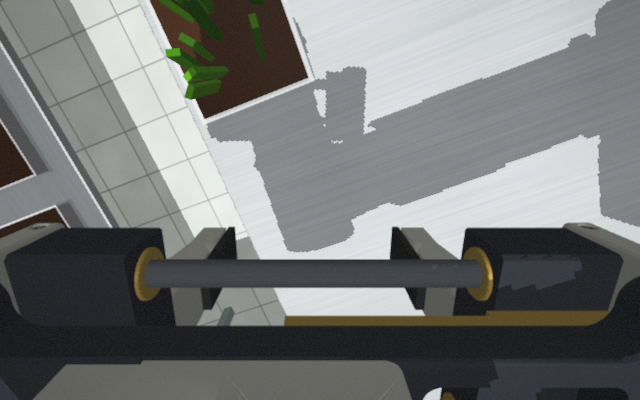

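```bash
cat >> h.py <<'E'
def blobs(img,lo,hi,amin=20):
    m=cv2.inRange(cv2.cvtColor(img,cv2.COLOR_RGB2HSV),lo,hi)
    n,l,s,c=cv2.connectedComponentsWithStats(m)
    return sorted([(s[i,4],c[i],l==i) for i in range(1,n) if s[i,4]>=amin],key=lambda b:-b[0])
TEAL=((80,120,40),(100,255,200)); ORG=((3,170,150),(14,255,255))
E
python3 - <<'E'
from h import *
for n in ['scene','top']:
    im=cv2.imread(f'pics/{n}0.png')[:,:,::-1].copy()
    c=r.capture(n) 
    im=c['image']
    b=blobs(im,*TEAL)[0]; 
    # restrict: top-face rim via hull ellipse->rays at z=.066
    cn=max(cv2.findContours(b[2].astype(np.uint8),0,1)[0],key=cv2.contourArea)
    P=np.array([ray(c,p[0],.066)[:2] for p in cv2.convexHull(cn)]).astype(np.float32)
    print(n,b[0],b[1],cv2.minEnclosingCircle(P))
    for o in blobs(im,*ORG,10)[:3]: print('org',o[0],o[1],ray(c,o[1],.066))
    x,y=map(int,b[1]); big=cv2.resize(im[y-70:y+70,x-80:x+80+40],None,fx=4,fy=4,interpolation=2); cv2.imwrite(f'pics/{n}_z.png',big[:,:,::-1]); print('crop origin',x-80,y-70)
E
```

```text
scene 435 [359.68965517 213.08275862] ((0.6034665703773499, 0.09514392912387848), 0.07477741688489914)
org 29 [370.79310345 174.03448276] [0.46350336 0.13368374 0.066     ]
crop origin 279 143
top 3313 [303.87111379 203.47177784] ((0.5441299080848694, 0.060191307216882706), 0.12247197329998016)
org 61 [281.37704918 226.6557377 ] [0.46231713 0.13249227 0.066     ]
crop origin 223 133
```

View pics/scene_z.png

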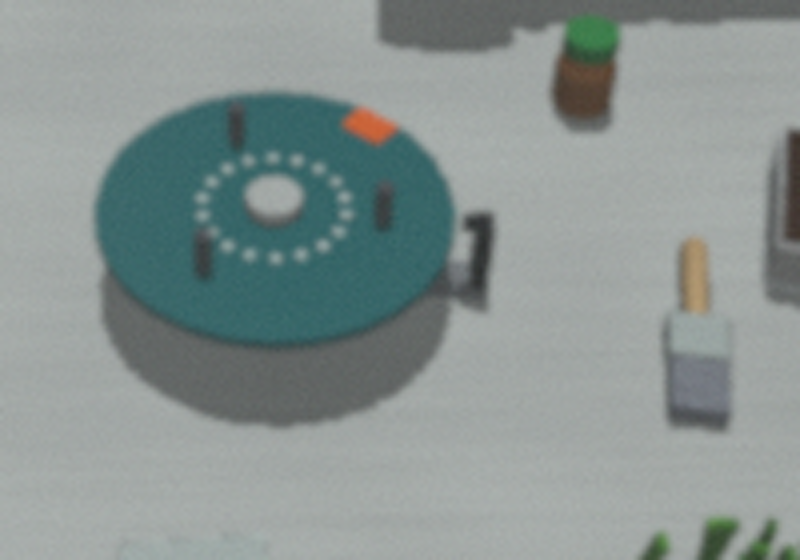

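View pics/top_z.png

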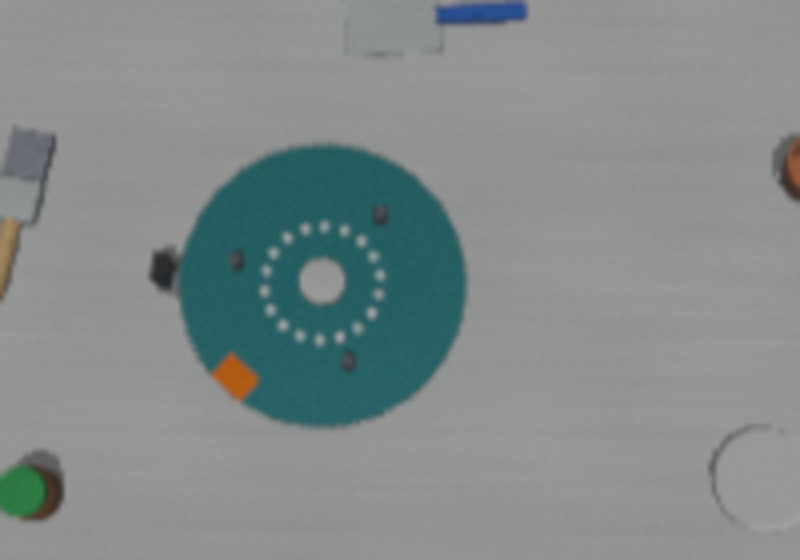

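```bash
python3 - <<'E'
from h import *
for n in ['scene','top']:
    c=r.capture(n); im=c['image']; hsv=cv2.cvtColor(im,cv2.COLOR_RGB2HSV)
    if n=='scene': print(hsv[190,320],hsv[220,340])
    cx,cy=(350,205) if n=='scene' else (304,204)
    bs=[b for b in blobs(im,(75,70,30),(105,255,255),300) if abs(b[1][0]-cx)<40 and abs(b[1][1]-cy)<40]
    b=bs[0]
    cn=max(cv2.findContours(b[2].astype(np.uint8),0,1)[0],key=cv2.contourArea)
    P=np.array([ray(c,p[0],.066)[:2] for p in cv2.convexHull(cn)]).astype(np.float32)
    h,rad=cv2.minEnclosingCircle(P); print(n,h,rad)
    # mark
    o=blobs(im,*ORG,10)[0]; p=ray(c,o[1],.066)-[*h,.066]; print('mark ang',np.degrees(np.arctan2(p[1],p[0])),np.hypot(*p[:2]))
    # dark pixels near pointer
    g=cv2.cvtColor(im,cv2.COLOR_RGB2GRAY)
    x0,x1,y0,y1=(390,408,190,222) if n=='scene' else (256,272,190,210)
    m=(g[y0:y1,x0:x1]<60); ys,xs=np.nonzero(m)
    print(len(xs),xs.mean()+x0,ys.mean()+y0,'top row',ys.min()+y0,'xr',xs.min()+x0,xs.max()+x0)
    for z in (.06,.063):
        q=ray(c,(xs.mean()+x0,ys.mean()+y0),z)-[*h,z]; print(z,np.degrees(np.arctan2(q[1],q[0])),np.hypot(*q[:2]))
    for a in range(86,106,2):
        print(a,[proj(c,[h[0]+rr*np.cos(np.radians(a)),h[1]+rr*np.sin(np.radians(a)),.0615]).round(1).tolist() for rr in(.13,.145)])
    if n=='scene': z=im[180:230,380:420]
    else: z=im[185:215,250:280]
    cv2.imwrite(f'pics/{n}_p.png',cv2.resize(z,None,fx=14,fy=14,interpolation=0)[:,:,::-1])
E
```

```text
[ 91 114 107] [ 90 115 106]
scene (0.5498966574668884, 0.06124088540673256) 0.12396697700023651
mark ang 139.93397992044558 0.11247088252672519
37 398.7027027027027 205.16216216216216 top row 198 xr 397 400
0.06 74.98210754092972 0.14222514825426233
0.063 73.75893048397499 0.14236161471296802
86 [[394.6, 197.7], [400.1, 197.8]]
88 [[394.5, 196.5], [400.0, 196.5]]
90 [[394.3, 195.4], [399.7, 195.2]]
92 [[394.1, 194.2], [399.5, 194.0]]
94 [[393.8, 193.1], [399.1, 192.7]]
96 [[393.4, 192.0], [398.7, 191.5]]
98 [[393.0, 190.9], [398.3, 190.2]]
100 [[392.6, 189.8], [397.7, 189.0]]
102 [[392.1, 188.7], [397.2, 187.8]]
104 [[391.5, 187.6], [396.5, 186.6]]
top (0.5440478324890137, 0.059584129601716995) 0.12366478145122528
mark ang 138.26533605894429 0.10952398931478805
34 263.5 200.5 top row 197 xr 261 266
0.06 85.98260195784985 0.13887618717731223
0.063 86.19428327453845 0.1383723666197419
86 [[266.0, 200.6], [261.7, 200.3]]
88 [[265.9, 201.9], [261.6, 201.7]]
90 [[265.8, 203.2], [261.5, 203.2]]
92 [[265.8, 204.5], [261.4, 204.6]]
94 [[265.8, 205.8], [261.5, 206.0]]
96 [[265.8, 207.1], [261.5, 207.5]]
98 [[266.0, 208.3], [261.6, 208.9]]
100 [[266.1, 209.6], [261.8, 210.3]]
102 [[266.3, 210.9], [262.0, 211.8]]
104 [[266.6, 212.2], [262.3, 213.2]]
```

```bash
python3 -c "
import cv2,numpy as np
a=cv2.imread('pics/scene_p.png');b=cv2.imread('pics/top_p.png');print(a.shape,b.shape)
a=cv2.resize(a,(440,550));b=cv2.resize(b,(340,340));o=np.zeros((550,790,3),np.uint8);o[:,:440]=a;o[:340,445:785]=b;cv2.imwrite('pics/pp.png',o)"
```

```text
(700, 560, 3) (420, 420, 3)
```

View pics/pp.png

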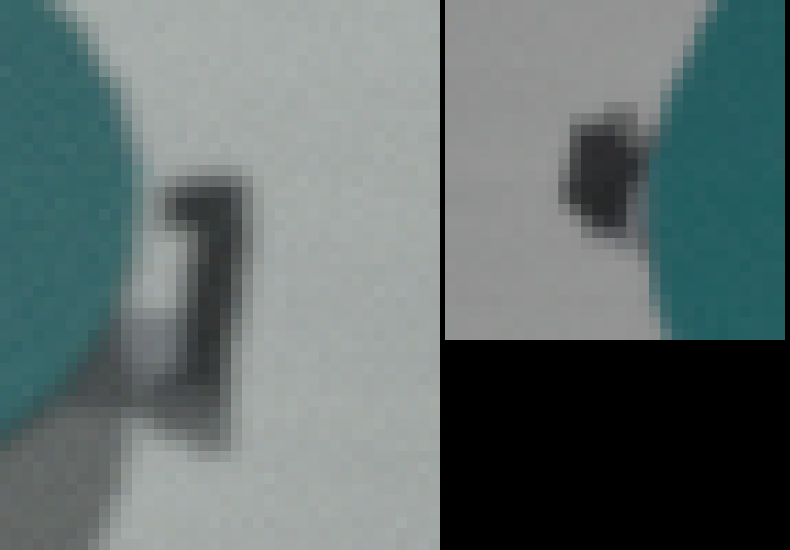

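{"name": "jog_arm", "arguments": {
  "steps": [
    [1,0,0,0,7],
    [1,0,0,0,7],
    [1,0,0,0,7],
    [1,0,0,0,7],
    [1,0,0,0,7],
    [1,0,0,0,7],
    [1,0,0,0,7],
    [1,0,0,0,7],
    [1,0,0,0,7],
    [1,0,0,0,6.4]
  ],
  "squeeze": 5
}}

```text
time_s: 1.18
tcp_pos: [0.237, 0.632, 0.2455]
eef_rot: [-90.0, -0.0, 179.7]
contact_force: [0.2, -0.1, -0.8]
gripper_width: 0.0265
```

{"name": "jog_arm", "arguments": {
  "steps": [
    [1,-0.015,0,-0.033,0],
    [1,-0.015,0,-0.033,0],
    [1,-0.015,0,-0.033,0],
    [1,-0.015,0,-0.033,0],
    [1,-0.015,0,-0.033,0],
    [1,-0.015,0,-0.033,0],
    [1,-0.015,0,-0.033,0],
    [1,-0.015,0,-0.033,0],
    [1,-0.015,0,-0.033,0],
    [1,-0.015,0,-0.033,0],
    [1,-0.015,0,-0.033,0],
    [1,-0.015,0,-0.033,0]
  ]
}}

```text
time_s: 2.18
tcp_pos: [0.3846, 0.9508, 0.2145]
eef_rot: [-93.3, 1.8, 180.0]
contact_force: [0.7, -0.4, 0.3]
gripper_width: 0.0005
```

{"name": "jog_arm", "arguments": {
  "steps": [
    [1,-0.004,0,0.038,0],
    [1,-0.004,0,0.038,0],
    [1,-0.004,0,0.038,0],
    [1,-0.004,0,0.038,0],
    [1,-0.004,0,0.038,0],
    [1,-0.004,0,0.038,0],
    [1,-0.004,0,0.038,0],
    [1,-0.004,0,0.038,0]
  ]
}}

```text
time_s: 2.85
tcp_pos: [0.4155, 0.6688, 0.2056]
eef_rot: [-93.7, 1.9, 180.0]
contact_force: [1.4, -0.5, 0.2]
gripper_width: 0.0005
```

```bash
cat >> h.py <<'E'
from scipy.spatial.transform import Rotation as Ro
def rot(): return Ro.from_euler('xyz',r.get_state()['eef_rot'],degrees=True).as_matrix()
def tool(d): return (rot().T@np.array(d,float)*1000).round(1)
E
python3 - <<'E'
from h import *
s=r.get_state(); print(s['tcp_pos'],s['eef_rot'],s['joints'],s['time_s']);print(rot().round(4))
# fingertip world pos
print(s['tcp_pos']+rot()[:,1]*.019)
d=np.array([.475,.09,.20])-s['tcp_pos']; print(d, tool(d), tool(d/14))
E
```

```text
[0.41546683 0.66876868 0.20557963] [-93.71061687   1.94116824 179.98666595] [ 72.5963593   29.93574463   9.87450717   0.81114467 -65.8196306
 -72.85245492] 2.85
[[-9.994e-01  3.380e-02  2.000e-03]
 [ 2.000e-04  6.470e-02 -9.979e-01]
 [-3.390e-02 -9.973e-01 -6.470e-02]]
[0.41610936 0.66999816 0.18663034]
[ 0.05953317 -0.57876868 -0.00557963] [-59.4 -29.9 578. ] [-4.2 -2.1 41.3]
```

{"name": "jog_arm", "arguments": {
  "steps": [
    [1,-0.004,-0.002,0.039,0],
    [1,-0.004,-0.002,0.039,0],
    [1,-0.004,-0.002,0.039,0],
    [1,-0.004,-0.002,0.039,0],
    [1,-0.004,-0.002,0.039,0],
    [1,-0.004,-0.002,0.039,0],
    [1,-0.004,-0.002,0.039,0],
    [1,-0.004,-0.002,0.039,0],
    [1,-0.004,-0.002,0.039,0],
    [1,-0.004,-0.002,0.039,0],
    [1,-0.004,-0.002,0.039,0],
    [1,-0.004,-0.002,0.039,0]
  ]
}}

```text
time_s: 3.85
tcp_pos: [0.4634, 0.2006, 0.2013]
eef_rot: [-93.7, 2.0, -180.0]
contact_force: [1.8, -0.3, -0.2]
gripper_width: 0.0005
```

{"name": "jog_arm", "arguments": {
  "steps": [
    [1,-0.004,-0.002,0.039,0],
    [1,-0.004,-0.002,0.035,0],
    [1,-0.004,-0.002,0.036,0],
    [1,0,0,0,0]
  ]
}}

```text
time_s: 4.18
tcp_pos: [0.4752, 0.0876, 0.2004]
eef_rot: [-93.7, 1.9, 179.8]
contact_force: [1.1, 0.3, -0.7]
gripper_width: 0.0005
```

```bash
python3 - <<'E'
from h import *
s=r.get_state(); print(s['tcp_pos'],s['eef_rot'],s['time_s']);print(rot().round(4))
print('tip',s['tcp_pos']+rot()[:,1]*.019)
for n in ('wrist','scene'):
  c=snap(n,n+'1')
E
```

```text
[0.47516778 0.08757855 0.20037816] [-93.67308119   1.91887903 179.78152326] 4.1833
[[-0.9994  0.0337 -0.0017]
 [ 0.0038  0.0639 -0.9979]
 [-0.0335 -0.9974 -0.064 ]]
tip [0.47580732 0.08879332 0.18142782]
```

View pics/wrist1.png

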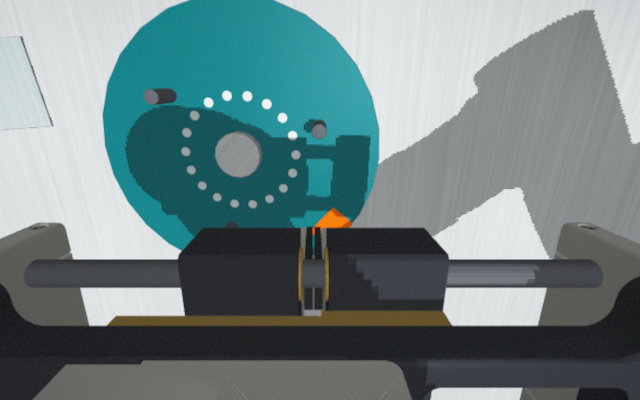

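View pics/scene1.png

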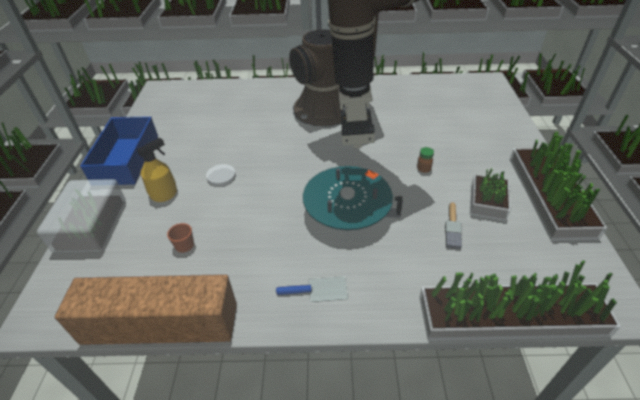

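```bash
cat >> h.py <<'E'
def wray(c,uv,z,st):
    T=np.array(c['tool_from_camera']); R=Ro.from_euler('xyz',st['eef_rot'],degrees=True).as_matrix()
    d=np.array([(uv[0]-c['cx'])/f(c),(uv[1]-c['cy'])/f(c),1.])
    o=R@T[:3,3]+st['tcp_pos']; d=R@T[:3,:3]@d
    return o+d*(z-o[2])/d[2]
E
python3 - <<'E'
from h import *
s=r.get_state(); c=r.capture('wrist')
im=c['image']
b=[b for b in blobs(im,(80,100,40),(100,255,255),2000)]
m=np.any([x[2] for x in b],axis=0).astype(np.uint8)
cn=np.vstack(cv2.findContours(m,0,1)[0]); hu=cv2.convexHull(cn)
P=np.array([ wray(c,p[0],.066,s)[:2] for p in hu if p[0][1]<225]).astype(np.float32)
from scipy.optimize import least_squares
q=least_squares(lambda v:np.hypot(*(P-v[:2]).T)-.125,[.546,.06]); print('circle fit hub',q.x,np.abs(q.fun).max())
q=least_squares(lambda v:np.hypot(*(P-v[:2]).T)-v[2],[.546,.06,.12]); print(q.x,np.abs(q.fun).max())
print('cap',wray(c,(238,153.5),.078,s))
print('stud2 top',wray(c,(320,126),.098,s),'stud1',wray(c,(151,97),.098,s))
for n in ('top','scene'):
    c=r.capture(n); print(n,proj(c,[.546,.06,.078]),proj(c,[.475,.0356,.098]),proj(c,[.475,.0356,.066]))
    print(r.get_state()['time_s'])
E
```

```text
circle fit hub [0.5447942  0.06309406] 0.0024702088202062933
[0.54500315 0.06213049 0.12397036] 0.0007426205661096169
cap [0.54471524 0.06382426 0.078     ]
stud2 top [0.47352007 0.03762714 0.098     ] stud1 [0.60171421 0.01617955 0.098     ]
top [302.84583332 202.15236485] [309.46271263 222.07156017] [309.74758485 223.23648944]
4.3833
scene [346.66962607 191.11336289] [336.99020538 168.93653962] [337.03703592 177.44264087]
4.4333
```

```bash
python3 - <<'E'
from h import *
print(tool([-.008,-.017,-.101]), tool([.57,-.82,0]), tool([0,0,1]),tool([-1,0,0]))
E
```

```text
[11.4 99.4 23.5] [-569.4  -33.7  819.7] [ -34.1 -997.3  -64.6] [999.4 -34.   -2.5]
```

{"name": "jog_arm", "arguments": {
  "steps": [
    [1,0.003,0.025,0.006,0],
    [1,0.003,0.025,0.006,0],
    [1,0.003,0.025,0.006,0],
    [1,0.0024,0.0244,0.0055,0],
    [1,0,0,0,0],
    [1,0,0,0,0]
  ]
}}

```text
time_s: 4.93
tcp_pos: [0.4671, 0.0757, 0.0986]
eef_rot: [-93.6, 1.8, -179.9]
contact_force: [0.2, 0.3, 1.1]
gripper_width: 0.0004
```

```bash
python3 - <<'E'
from h import *
s=r.get_state(); print(s['tcp_pos'],s['eef_rot'],s['time_s'],s['contact_force'])
print('tip',s['tcp_pos']+rot()[:,1]*.019)
for n in ('top','scene'):
  c=snap(n,n+'2')
  z=c['image'][130:250,240:400] if n=='top' else c['image'][120:240,280:440]
  cv2.imwrite(f'pics/{n}2z.png',cv2.resize(z,None,fx=4,fy=4,interpolation=2)[:,:,::-1])
E
```

```text
[0.46707128 0.07567129 0.0986435 ] [ -93.59875665    1.79592994 -179.92050201] 4.9333 [0.16276604 0.30874344 1.10682062]
tip [0.4676639  0.07686472 0.07969028]
```

View pics/scene2z.png

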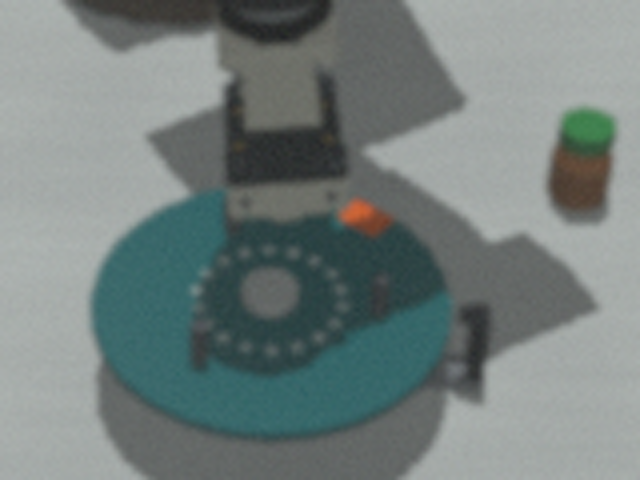

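View pics/top2z.png

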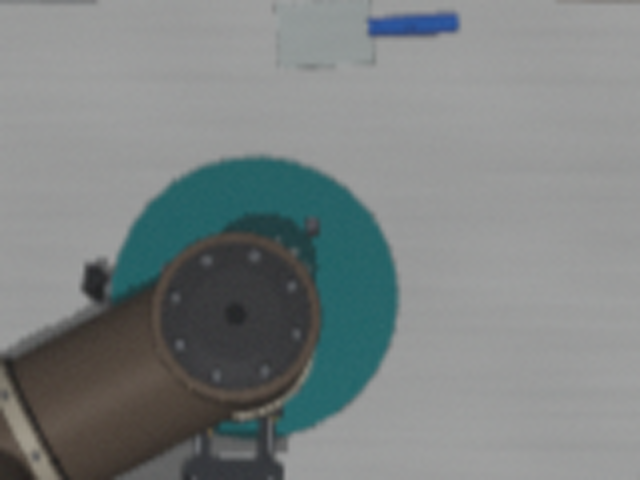

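```bash
python3 - <<'E'
from h import *
s=r.get_state()
c=r.capture('scene')
for d in (.019,0,-.047):
  print(d,(proj(c,s['tcp_pos']+rot()[:,1]*d)-[280,120])*4)
print('stud0',(proj(c,[.4735,.0376,.098])-[280,120])*4,(proj(c,[.4735,.0376,.066])-[280,120])*4)
z=c['image'][150:200,315:385].astype(float); z=np.clip(z*1.8,0,255).astype(np.uint8)
cv2.imwrite('pics/s3.png',cv2.resize(z,None,fx=11,fy=11,interpolation=2)[:,:,::-1])
s=r.get_state();c=snap('wrist','wrist2')
E
```

```text
0.019 [286.52876219 206.86405891]
0 [285.25398655 185.91834459]
-0.047 [281.98102889 132.14069586]
stud0 [230.7299245 194.3068968] [230.86630939 228.32793359]
```

View pics/s3.png

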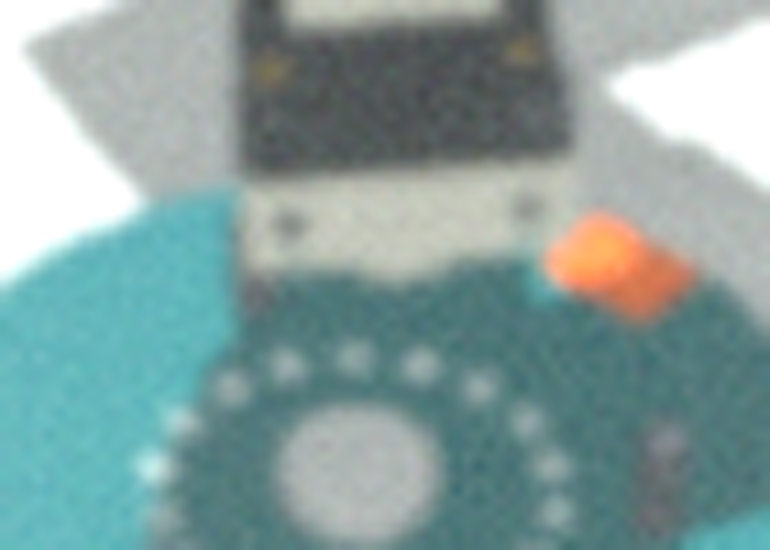

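View pics/wrist2.png

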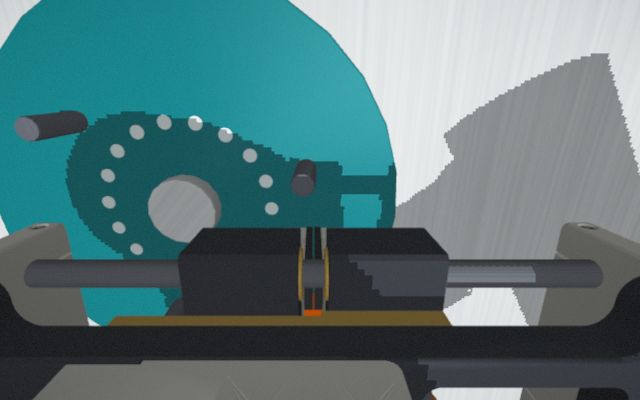

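{"name": "jog_arm", "arguments": {
  "steps": [
    [1,-0.0046,-0.0003,0.0066,0],
    [1,-0.0046,-0.0003,0.0066,0],
    [1,-0.0057,-0.0003,0.0082,0],
    [1,-0.0102,-0.0006,0.0148,0],
    [1,-0.0131,-0.0008,0.0189,0],
    [1,-0.0056,-0.0283,0.0048,0],
    [1,-0.001,-0.03,-0.002,0]
  ]
}}

```text
time_s: 5.72
tcp_pos: [0.5106, 0.0109, 0.1565]
eef_rot: [-93.6, 1.7, 179.8]
contact_force: [1.7, 0.2, 0.7]
gripper_width: 0.0006
```

```bash
python3 - <<'E'
from h import *
for i in range(4):
  s=r.get_state(); print(s['tcp_pos'],s['time_s'],s['contact_force'])
  c=r.capture('scene'); z=c['image'][150:230,290:420]
  cv2.imwrite(f'pics/f{i}.png',cv2.resize(z,None,fx=3,fy=3,interpolation=2)[:,:,::-1])
I=[cv2.imread(f'pics/f{i}.png') for i in range(4)]
cv2.imwrite('pics/f.png',np.vstack([np.hstack(I[:2]),np.hstack(I[2:])]))
E
```

```text
[0.51057038 0.01089369 0.15651611] 5.7167 [1.67094118 0.24266312 0.66759694]
[0.51392016 0.01188109 0.16375203] 5.7667 [3.13388532 0.15925601 6.66302932]
[0.513903   0.01257063 0.16196211] 5.8167 [0.759422   1.04760342 0.27604894]
[0.51250694 0.01270839 0.15987141] 5.8667 [ 0.02536138 -0.12022063  0.11451102]
```

View pics/f.png

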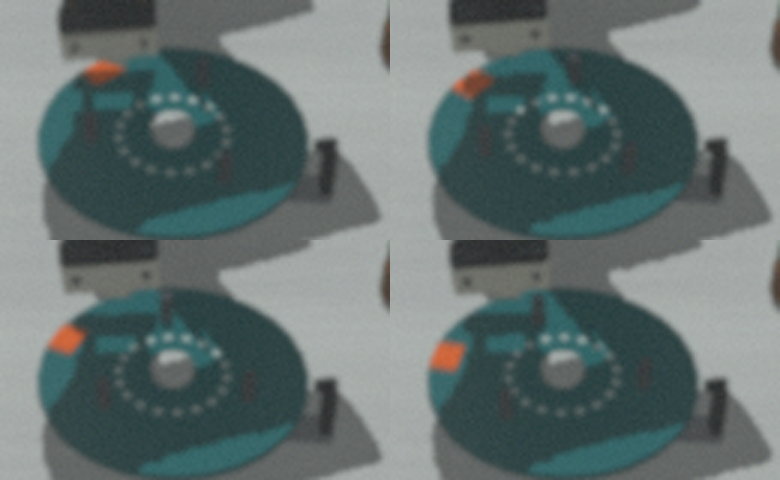

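```bash
cat >> h.py <<'E'
HS=np.array([.5495,.0612]); HT=np.array([.5441,.0599])
def mark(c,H):
    out=[]
    for a,uv,_ in blobs(c['image'],(2,130,50),(15,255,255),8):
        p=ray(c,uv,.066)[:2]-H; rr=np.hypot(*p)
        if .09<rr<.13: out.append((a,np.degrees(np.arctan2(p[1],p[0])),rr))
    return max(out) if out else None
def track(n,cam='scene',log='log.txt'):
    H=HS if cam=='scene' else HT
    with open(log,'a') as F:
        for i in range(n):
            t=r.get_state()['time_s']; c=r.capture(cam); m=mark(c,H)
            if m: F.write(f'{t} {m[1]-86:.2f} {m[0]} {cam}\n'); print(round(t,4),round(m[1]-86,1),m[0],round(m[2],4))
            else: print(round(t,4),None)
E
python3 - <<'E'
from h import *
track(10)
s=r.get_state();tip=s['tcp_pos']+rot()[:,1]*.019; print(tip)
d=np.array([.545,-.043,.105])-tip; print(d,tool(d),tool(d/3))
E
```

```text
5.9167 -179.0 67 0.1099
5.9667 -166.2 59 0.1103
6.0167 -152.4 47 0.1087
6.0667 -139.0 53 0.1078
6.1167 -125.2 54 0.1068
6.1667 -111.9 58 0.1069
6.2167 -97.7 78 0.1076
6.2667 -85.5 91 0.1061
6.3167 -72.1 93 0.1073
6.3667 -59.1 92 0.1076
[0.51093406 0.01476198 0.13818419]
[ 0.03406594 -0.05776198 -0.03318419] [-32.9  30.5  59.8] [-11.   10.2  19.9]
```

{"name": "jog_arm", "arguments": {
  "steps": [
    [1,-0.011,0.01,0.02,0],
    [1,-0.011,0.01,0.02,0],
    [1,-0.011,0.01,0.02,0]
  ]
}}

```text
time_s: 6.67
tcp_pos: [0.5451, -0.0447, 0.1246]
eef_rot: [-93.7, 2.0, -179.9]
contact_force: [0.0, 1.1, 0.1]
gripper_width: 0.0008
```

```bash
python3 - <<'E'
from h import *
track(14)
s=r.get_state();tip=s['tcp_pos']+rot()[:,1]*.019; print(tip,s['contact_force'])
c=snap('scene','scene4')
E
```

```text
6.6667 16.7 65 0.1103
6.7167 29.0 65 0.1108
6.7667 40.6 53 0.1122
6.8167 52.3 47 0.1137
6.8667 64.8 42 0.1131
6.9167 76.3 44 0.1136
6.9667 88.1 40 0.1137
7.0167 -260.7 40 0.1139
7.0667 -248.5 47 0.1136
7.1167 -238.0 64 0.1138
7.1667 -228.8 47 0.1129
7.2167 None
7.2667 None
7.3167 -189.6 39 0.1093
[ 0.54518277 -0.04299378  0.10605016] [0.31830753 0.23252102 0.80026136]
```

View pics/scene4.png

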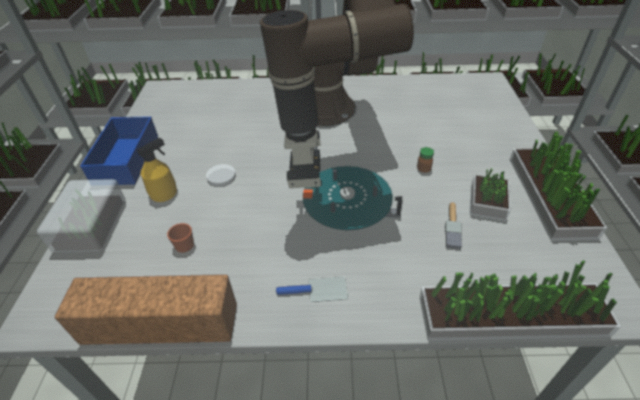

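{"name": "jog_arm", "arguments": {
  "steps": [
    [1,0.0006,0.017,0.001,0],
    [1,0.0006,0.017,0.001,0]
  ]
}}

```text
time_s: 7.58
tcp_pos: [0.5454, -0.0441, 0.0914]
eef_rot: [-93.7, 2.1, 180.0]
contact_force: [-0.5, 0.4, -0.9]
gripper_width: 0.0004
```

```bash
python3 - <<'E'
from h import *
for i in range(5):
    track(8)
    s=r.get_state();tip=s['tcp_pos']+rot()[:,1]*.019; print(tip,s['contact_force'])
E
```

```text
7.5833 -132.3 60 0.1076
7.6333 -120.7 61 0.1071
7.6833 -109.2 68 0.1071
7.7333 -98.0 75 0.1077
7.7833 -87.0 79 0.1079
7.8333 -76.0 82 0.1082
7.8833 -64.8 80 0.1086
7.9333 -54.1 72 0.1076
[ 0.54577144 -0.04300894  0.07269334] [0.50192019 0.32964998 1.0630724 ]
7.9833 -42.6 63 0.1074
8.0333 -31.7 61 0.1079
8.0833 -21.5 56 0.1086
8.1333 -10.6 53 0.1088
8.1833 -0.4 44 0.1087
8.2333 11.0 58 0.1098
8.2833 20.3 64 0.1107
8.3333 30.2 60 0.1121
[ 0.54513842 -0.04310843  0.07180731] [ 0.19492003 -1.01324415 -0.02168116]
8.3833 40.5 55 0.1136
8.4333 49.8 53 0.1141
8.4833 60.1 42 0.1133
8.5333 69.6 42 0.1131
8.5833 79.6 40 0.1133
8.6333 89.2 40 0.1136
8.6833 -261.4 41 0.1134
8.7333 -251.4 48 0.1131
[ 0.54513729 -0.04307932  0.07169012] [-0.83403583 -0.32563324  0.32503468]
8.7833 -242.0 57 0.1143
8.8333 -233.5 61 0.1139
8.8833 -227.7 28 0.1113
8.9333 None
8.9833 None
9.0333 None
9.0833 None
9.1333 None
[ 0.54515446 -0.04309004  0.0717334 ] [0.18028763 0.15231216 1.11945357]
9.1833 -166.1 37 0.11
9.2333 -158.5 56 0.109
9.2833 -149.1 56 0.1083
9.3333 -140.0 61 0.1079
9.3833 -130.7 62 0.1072
9.4333 -121.2 66 0.107
9.4833 -112.1 65 0.1071
9.5333 -102.7 75 0.108
[ 0.54512946 -0.04309775  0.07171828] [ 0.18844369 -0.01463293 -0.3332226 ]
```

```bash
cat > fit.py <<'E'
import numpy as np
from scipy.optimize import least_squares
def load(cam='scene'):
    L=[l.split() for l in open('log.txt')]; L=[(float(l[0]),float(l[1]),int(l[2])) for l in L if l[3]==cam]
    D=np.array(L); k=D[:,2]>=38; D=D[k]
    th=[D[0,1]]
    # unwrap with speed prediction
    w=266.
    for i in range(1,len(D)):
        dt=D[i,0]-D[i-1,0]; p=th[-1]+w*dt; a=D[i,1]; a+=360*round((p-a)/360); 
        th.append(a)
        j=i
        while j>0 and D[i,0]-D[j,0]<.35: j-=1
        if D[i,0]-D[j,0]>.3: w=(th[i]-th[j])/(D[i,0]-D[j,0])
    return D[:,0],np.array(th)
def model(p,t,t0):
    th0,w0,k,c=p; s=t-t0   # w' = -k w - c
    return th0+(w0+c/k)*(1-np.exp(-k*s))/k-c/k*s
def fit(T=20,cam='scene',tmin=0):
    t,th=load(cam); m=(t>t[-1]-T)&(t>tmin); t,th=t[m],th[m]; t0=t[-1]
    q=least_squares(lambda p:model(p,t,t0)-th,[th[-1],100,.1,5],bounds=([-1e6,0,.02,0],[1e6,400,1,60]),loss='soft_l1',f_scale=2)
    return q,t0,t,th
def cross(q,t0,n=3):
    tt=np.arange(t0,t0+15,.002); y=model(q.x,tt,t0); dy=np.gradient(y,tt); ok=dy>0
    k0=int(np.ceil(y[0]/360)); o=[]
    for k in range(k0,k0+n):
        i=np.nonzero((y>=360*k)&ok)[0]
        if len(i): o.append((k,tt[i[0]].round(3),dy[i[0]].round(1)))
    return o,y[ok].max()/360
E
python3 - <<'E' | tail -3
from h import *
track(110)
E
python3 - <<'E'
from fit import *
for T in (3,5,20):
    q,t0,t,th=fit(T,tmin=5.9); print(T,t0,q.x,np.sqrt(np.mean(q.fun**2)),cross(q,t0,6))
E
```

```text
14.9333 -117.0 67 0.1073
14.9833 -112.1 67 0.1073
15.0333 -107.5 72 0.1077
3 15.0333 [1.33142024e+03 8.90126453e+01 1.30520554e-01 3.44361669e-12] 0.6677557681969151 ([(4, np.float64(16.363), np.float64(74.8)), (5, np.float64(23.935), np.float64(27.9))], np.float64(5.325286868243635))
5 15.0333 [1.33092519e+03 8.64493468e+01 2.00000000e-02 1.31898483e+01] 1.0850305056967349 ([(4, np.float64(16.473), np.float64(65.3))], np.float64(4.421321454610464))
20 15.0333 [1.33187846e+03 8.90833402e+01 9.35426949e-02 4.02966730e+00] 1.235443726380371 ([(4, np.float64(16.365), np.float64(73.6))], np.float64(4.911000481150066))
```

```bash
python3 - <<'E' | tail -3
from h import *
track(16)
print(r.get_state()['time_s'],r.get_state()['tcp_pos'])
E
python3 - <<'E'
from fit import *
for T in (1,3,6,20):
    q,t0,t,th=fit(T,tmin=5.9); print(T,t0,q.x,np.sqrt(np.mean(q.fun**2)),(q.fun[-12:]).round(1),cross(q,t0,6))
t,th=load()
i=t>15.4; print(np.polyfit(t[i]-16.365,th[i]-1440,1))
E
```

```text
15.7833 -41.5 65 0.108
15.8333 -37.4 64 0.1076
15.8833 [ 0.54448733 -0.04430301  0.09067856]
1 15.8333 [1.40238299e+03 8.23083284e+01 1.46851739e-01 9.87432105e-10] 0.19893812506375702 [ 0.2  0.1  0.2 -0.2 -0.2 -0.1  0.4  0.4  0.1  0.1 -0.2 -0.2] ([(4, np.float64(16.307), np.float64(76.8)), (5, np.float64(24.249), np.float64(23.9))], np.float64(5.280381772649001))
3 15.8333 [1.40277996e+03 8.44759892e+01 9.52573522e-02 7.70874342e-01] 0.36245066023806033 [-0.1 -0.1 -0.1 -0.4 -0.4 -0.2  0.3  0.4  0.2  0.3  0.1  0.2] ([(4, np.float64(16.285), np.float64(80.6)), (5, np.float64(22.363), np.float64(41.6))], np.float64(5.61207149093907))
6 15.8333 [1.40123833e+03 8.06445377e+01 9.30408357e-02 3.73665306e+00] 1.2068103000887787 [ 0.1 -0.1 -0.1 -0.6 -0.7 -0.7 -0.3 -0.4 -0.8 -0.9 -1.3 -1.4] ([(4, np.float64(16.331), np.float64(75.2))], np.float64(4.97953391064594))
20 15.8333 [1.40127683e+03 8.07481334e+01 9.86574540e-02 3.14562942e+00] 1.2203540816034828 [ 0.1 -0.1 -0.1 -0.6 -0.7 -0.7 -0.3 -0.4 -0.8 -0.9 -1.2 -1.3] ([(4, np.float64(16.331), np.float64(75.3)), (5, np.float64(25.995), np.float64(9.4))], np.float64(5.033015264611914))
[84.76        7.59666978]
```

```bash
python3 - <<'E'
from h import *
track(6)
s=r.get_state();print(s['time_s'],s['tcp_pos']+rot()[:,1]*.019,tool([0,0,-.009]))
E
```

```text
15.8833 -33.4 63 0.1075
15.9333 -29.2 64 0.1081
15.9833 -25.2 61 0.1084
16.0333 -21.4 61 0.1084
16.0833 -17.1 55 0.1088
16.1333 -13.5 58 0.1087
16.1833 [ 0.54512796 -0.04309491  0.07171249] [0.3 9.  0.6]
```

{"name": "jog_arm", "arguments": {
  "steps": [
    [1,0.0003,0.009,0.0006,0],
    [1,0,0,0,0],
    [1,0,0,0,0]
  ]
}}

```text
time_s: 16.43
tcp_pos: [0.5446, -0.0443, 0.0814]
eef_rot: [-93.7, 1.9, 180.0]
contact_force: [-0.1, 0.6, 3.6]
gripper_width: 0.0007
```

```bash
python3 - <<'E'
from h import *
track(4)
s=r.get_state();print(s['time_s'],s['tcp_pos']+rot()[:,1]*.019,s['contact_force'])
for n in ('scene','top'):
    c=snap(n,n+'9'); m=mark(c,HS if n=='scene' else HT); print(n,m)
    x,y=(345,197) if n=='scene' else (304,204)
    cv2.imwrite(f'pics/{n}9z.png',cv2.resize(c['image'][y-50:y+50,x-70:x+70],None,fx=5,fy=5,interpolation=2)[:,:,::-1])
E
```

```text
16.4333 -5.6 50 0.109
16.4833 -5.7 51 0.1088
16.5333 -5.2 51 0.1091
16.5833 -5.5 53 0.1087
16.6333 [ 0.54542329 -0.04301559  0.06292922] [0.1127335  0.27513739 4.07564624]
scene (np.int32(52), np.float64(80.65933516141347), np.float64(0.10887443852840682))
top None
```

View pics/scene9z.png

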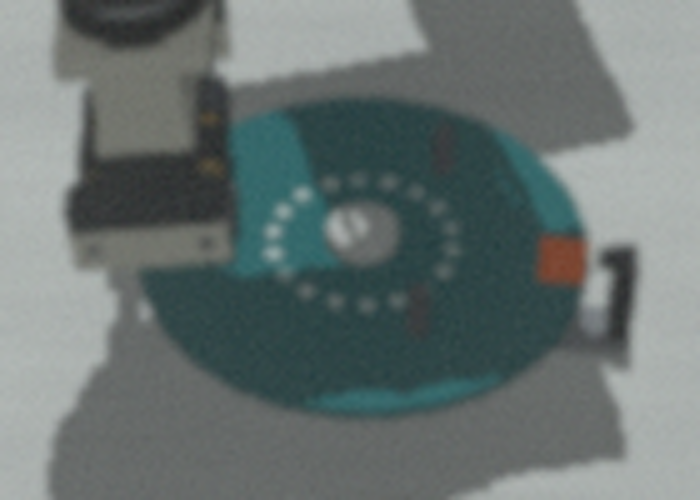

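View pics/top9z.png

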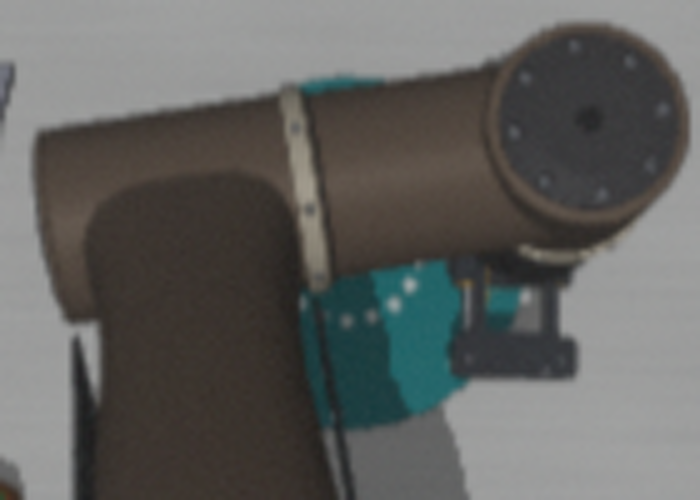

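{"name": "jog_arm", "arguments": {
  "steps": [
    [1,-0.0002,-0.005,-0.0003,0],
    [1,-0.0003,-0.01,-0.0007,0],
    [1,-0.0007,-0.02,-0.0013,0],
    [1,-0.001,-0.03,-0.002,0],
    [1,-0.001,-0.03,-0.002,0],
    [1,0,0,0.03,0],
    [1,0,0,0.03,0],
    [1,0,0,0.03,0],
    [1,0,0,0.03,0],
    [1,0,0,0.03,0],
    [1,0,0,0.03,0],
    [1,0,0,0,0]
  ]
}}

```text
time_s: 17.73
tcp_pos: [0.544, -0.2278, 0.1652]
eef_rot: [-93.7, 1.9, 179.8]
contact_force: [1.2, 0.2, -0.9]
gripper_width: 0.0006
```

```bash
python3 - <<'E'
from h import *
track(4); 
for n in ('scene','top'):
    c=snap(n,n+'10'); m=mark(c,HS if n=='scene' else HT); print(n,m)
    x,y=(345,197) if n=='scene' else (304,204)
    cv2.imwrite(f'pics/{n}10z.png',cv2.resize(c['image'][y-50:y+50,x-70:x+70],None,fx=5,fy=5,interpolation=2)[:,:,::-1])
s=r.get_state();print(s['time_s'],s['tcp_pos'],s['contact_force'])
E
```

```text
17.7333 -5.7 74 0.1092
17.7833 -5.8 73 0.1094
17.8333 -5.8 73 0.1094
17.8833 -5.8 73 0.1094
scene (np.int32(73), np.float64(80.20604004205406), np.float64(0.10935133805399903))
top (np.int32(68), np.float64(78.13738538165323), np.float64(0.11031208268123105))
18.0333 [ 0.54483514 -0.22297345  0.16570589] [ 1.44402821  1.22633575 -0.82490511]
```

View pics/scene10z.png

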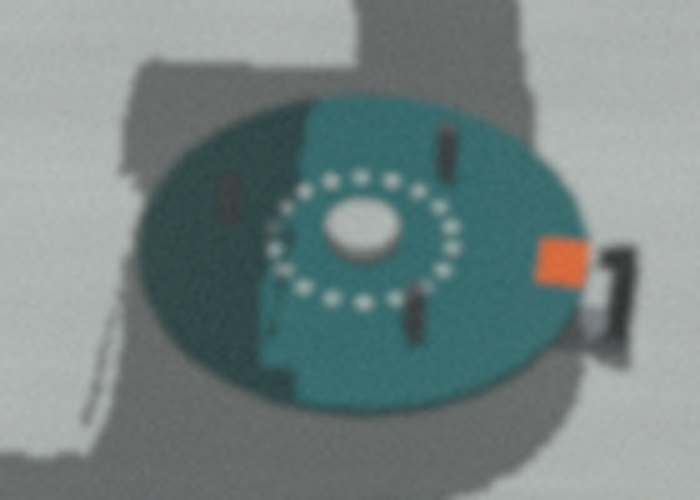

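View pics/top10z.png

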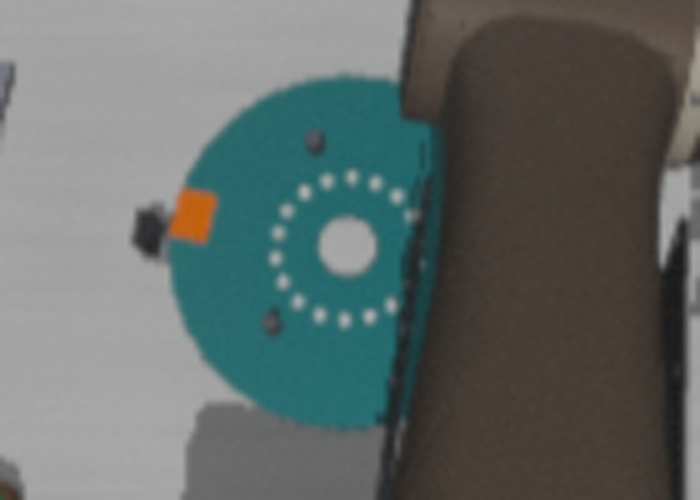

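```bash
python3 - <<'E'
from h import *
print(r.close_job())
E
```

```text
the job is handed in; nothing more can be done
None
```

The job is handed in at about 18 s. The disc's first stop has the pointer on the orange mark, but about 4–6° short of the mark's centre.

- **Flick:** I pushed stud0 with the closed fingertips, giving about 4.65 rad/s anticlockwise. The mark then ran past the pointer freely four times (first at about 6.6 s, second at about 8.2 s) with nothing touching the disc.
- **Brake:** On the fifth pass, at about 1.4 rad/s, I pressed lightly on the flat outer band with about 4 N. The disc stopped at once. I lifted the finger straight up and moved the arm clear.

**Last checks**
- **Disc:** The mark stayed still in repeated pictures after release, before hand-in.
- **Alignment:** The scene camera puts the mark's centre about 5.8° short of my pointer estimate. The top camera says about 5–8°. A direct look at the nose in the scene picture suggests nearer 3°. The patch spans about ±8.8°, so the pointer is within the mark. I did not nudge it, because the first stop is what counts.
- **Other things on the table:** None of my moves went near them, and no unexpected force showed. I did not measure their positions again at the end.

**Slip:** Early on I moved the wrong way in y to the edge of the arm's reach. It touched nothing, but left the tool tilted about 4° for the rest of the job.

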